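Roll the conveyor roller onto the blue line and report it ready

ROBOT

A 6-joint arm with a two-finger parallel gripper is mounted at the origin on the work surface. World frame = base frame: x ahead of the robot, y to its left, z up, the work surface at z = 0. Lengths are in m, angles in degrees, forces in N, time in s.
With the tool pointing down it reaches from about 0.25 to 0.725 m from the base axis. Payload 9.7 kg.
Tool frame: the origin (TCP) lies at the very end of the fingers, on their centre line; the grasp point (between the pads) lies 19 mm behind it; x points along the fingers, z is the direction in which the jaws open and shut, and the axes are right-handed (so a half turn about x gives the same grasp; the last joint's range is limited). The gripper opens to 85 mm and grips with 20 to 120 N. Pads are 22 mm wide; open, the fingers measure 114 mm over their backs; the gripper's body (76 mm by 85 mm) begins 54 mm behind the grasp point. The pads swing forward as they close: fully open they stand 13 mm farther back than shut.
Start: joints at [63.197, 4.979, 10.078, 95.1, 0, 90], TCP at [0.248, 0.491, 0.231] pointing down, gripper open.
Joint ranges: [-179.16, 179.16], [-48.56, 103.87], [-65.8, 70.77], [-126.05, 130.52], [-82.76, 87.17], [-180, 180]. Speed limits (degrees/s): [127.2, 127.2, 147.25, 180, 180, 180].

INTERFACE

Orientations are given as [roll, pitch, yaw] about the fixed x, y, z axes, in that order (R = Rz(yaw) Ry(pitch) Rx(roll)).
In Python, from workcell import sensors, vision, job_done gives the robot as it stands.
- The arm moves only by the tool carry_out, never from a script. Its argument "increments" is a list of rows, each a list of 7 numbers: the turn, a rotation vector about the tool's x, y, z in degrees, then the shift along the tool's x, y, z in mm, then the opening in per cent of the stroke, from 0 (shut) to 100 (fully open). A call has 1 to 12 rows; each row shifts and turns the commanded pose from where the row before left it, along the tool's axes as they then stand; what a row does not reach is not made up. A row lasts 1/8 s, in which the tool goes at most 62.5 mm and 10.7 degrees, less where a joint would pass 70% of its speed; a pose out of reach is approached as far as the arm can. A call is refused whole if a number of a shift passes 62.5 or a number of a turn 10.7, either way. A call with a gripper value outside its range is refused whole. The fingers move at their own pace and stop on an object; "squeeze" is the grip in N (left out, the last holds). Time passes only in rows, so rows that do not move let the fingers close. It gives the time, the measured TCP pose, the force and the opening at its end, in the units of the state.
- sensors.get_obs(): the state, without advancing time (a new reading comes with each control period).
- vision.camera(name): name is "side" or "top"; returns the picture (400x640x3 uint8, red, green, blue); there is no depth.
- vision.calibration(name): a dict with "camera_matrix" (3x3 intrinsics, pixels), "extrinsics" (4x4, takes a point from world to camera coordinates). Camera axes: x right, y up, looking along -z (the intrinsics and any distortion apply to the point x, -y, -z); pixel columns grow to the right and rows downward; lengths in m; the calibration is good to about 2 mm. A picture is of the moment at which its call begins. calibration takes no time and is no camera call.
- job_done(): hands the job in, once; it reports no verdict.
The state is a dict: "time": time; "q": joint angles; "qd": joint speeds; "joint_efforts": joint torques, N m; "ee_pos": TCP position; "tcp_rot": TCP orientation; "wrist_force": force on the tool from outside, world axes, zero at the start; "torque": the same for the moment, N m; "opening": finger opening in m.
Only numpy, scipy, OpenCV 4.12 (cv2) and the standard library are available. Lean on these libraries where they do the work, as an engineer would, in place of code of your own. Each camera call takes 0.05 s, during which the arm holds its last target.

TASK

With a fingertip, push the top of the steel conveyor roller sideways so that it rolls along its rubber lane and comes to rest lying squarely on the blue line, centred over it; roll it, do not pick it up. Then, with the roller in place, press the green button all the way down to report it ready and let it spring back. Leave the red button and everything else on the bench alone.

Things in the scene. Friction and masses are not known exactly. Their poses are not given: they have to be found in the camera images.
- roller: Loose steel roller, black bands near its ends, 40 mm in diameter, 110 mm long, about 250 g, lying on the rubber lane. Origin at its centre, 32 mm above the table. x runs along the roller; y and z turn with it. Slippery: a tip just above mid-height rolls it, one near the very top may slide over it. Pushed at about 30 mm/s it rolls on for at most 5 mm after the push stops.
- blue_line: Blue line painted across the rubber lane, 140 mm long, 10 mm wide, flat. Origin at its middle, on the lane surface, 12 mm above the table. Its x axis runs along the line, y across it (along the lane).
- yellow_line: Yellow line of the same size across the lane: another stop position, not used in this job; the roller may roll across it. Axes as for the blue line.
- plate: Fixed aluminium plate, 220 mm (x) by 420 mm (y). Its rubber lane, 12 mm above the table, spans x +-75, y +-200 mm of this frame; black stops 6 mm higher close both y ends. A bare ledge 10 mm above the table, x +75 to +135 mm, carries the puck and the cap. Origin on the table under the lane's centre; the roller lies along x and rolls along y.
- ready (a joint): Travel of the green push button, 0 = up, 0.006 m = fully down; springs back. Fully down takes 5 N.
- ready_top (a point): Centre of the top face of the green button, 22 mm above the table when up. Button 34 mm across in a grey round housing 50 mm across and 12 mm tall, fixed on the table; it is pressed straight down.
- stop (a joint): Travel of the red stop button, same build as the green one; not to be pressed.
- stop_top (a point): Centre of the top face of the red stop button, 22 mm above the table. Leave it alone.
- tape: Bystander, loose: roll of clear tan packing tape lying flat, 100 mm across, 48 mm tall, 76 mm hole. Origin at the centre of its underside.
- adaptor: Bystander, loose: black plastic stepped bush standing upright, 50 mm across at the top, 65 mm tall. Origin at the centre of its underside.
- driver: Bystander, loose: screwdriver with orange handle lying flat, 170 mm long. Origin on its underside.
- valve: Bystander, loose: aluminium valve block 55 x 40 x 30 mm with two brass fittings on top, 44 mm tall in all. Origin at the centre of its underside.
- sensor: Bystander, loose: brass proximity sensor standing upright on an orange nut 42 mm across, 62 mm tall. Origin at the centre of its underside.
- puck: Bystander, loose: blue plastic puck 30 mm across, 24 mm tall, standing on the aluminium ledge of the plate beyond the rubber lane. Origin at the centre of its underside.
- cap: Bystander, loose: white plastic cap 30 mm across, 16 mm tall, standing on the aluminium ledge of the plate beyond the rubber lane. Origin at the centre of its underside.
Things that resemble listed ones, but are neither listed nor needed, are in the scene too. There is more than one size of the roller; the one meant has the size given above.

How it is judged:
By the outcome, as a careful person would: the job done as asked, in the order asked, and still so for the second after the job is handed in, with the robot touching nothing.
It also fails if it takes over 61 s, if anything falls off the work surface, if the arm or the gripper's body presses on something with over 40 N, if the wrist force passes 120 N, or if a joint passes its speed limit or range.

## Working session

There is one attempt and no reset: what is moved stays moved. The work goes in short steps, Python scripts to look and compute and a tool call to move; the robot and the scene stay as the last step left them, time stands still between calls to the robot, and variables do not carry over. Pictures are saved under pics/ and viewed, and the job is handed in when it is done.

Besides the shell and the picture viewer there is one more tool, called after ">>>" as name([rows], argument=value, ...), one row to a line, values as JSON. carry_out: Moves the arm, as the interface text tells. Its arguments: {"type":"object","properties":{"increments":{"type":"array"},"squeeze":{"type":"number"}},"required":["increments"]}

```bash
mkdir -p pics
python3 - <<'E'
from workcell import sensors, vision
import cv2
print(sensors.get_obs())
for n in("top","side"):
    im=vision.camera(n); cv2.imwrite(f"pics/{n}0.png",im[:,:,::-1]); print(vision.calibration(n))
E
```

```text
{'time': 0.0, 'q': array([6.31978018e+01, 5.01172170e+00, 1.00348567e+01, 9.50983960e+01,
       8.10642552e-04, 8.99976042e+01]), 'qd': array([ 0.04859967, -0.04963151, -0.15825319,  0.06223263, -0.0851051 ,
       -0.03170949]), 'joint_efforts': array([-1.12496982e-03, -5.20382595e+01,  4.64809692e+01,  1.61105470e-02,
       -7.74341129e-05,  8.77762972e-06]), 'ee_pos': array([0.24789981, 0.49072037, 0.2305807 ]), 'tcp_rot': array([ 179.38049015,   89.9247347 , -117.41931273]), 'wrist_force': array([-0.8569049 ,  0.22427847, -0.10562396]), 'torque': array([ 0.00331608, -0.01043545, -0.00339028]), 'opening': 0.08529672553130985}
{'camera_matrix': array([[474.64047428,   0.        , 312.64669869],
       [  0.        , 474.64047428, 211.6881485 ],
       [  0.        ,   0.        ,   1.        ]]), 'extrinsics': array([[-0.02869834, -0.9993193 , -0.02318085,  0.01984395],
       [ 0.99741909, -0.03015526,  0.06515988, -0.45939363],
       [-0.06581455, -0.02125104,  0.99760555, -1.2529136 ],
       [ 0.        ,  0.        ,  0.        ,  1.        ]])}
{'camera_matrix': array([[486.34114129,   0.        , 312.91617111],
       [  0.        , 486.34114129, 202.9300851 ],
       [  0.        ,   0.        ,   1.        ]]), 'extrinsics': array([[ 0.7691113 , -0.63903921,  0.00983371, -0.38160314],
       [ 0.46318598,  0.56793413,  0.68037458, -0.23626126],
       [-0.44037093, -0.51872894,  0.73279856, -1.39695542],
       [ 0.        ,  0.        ,  0.        ,  1.        ]])}
```

View pics/top0.png

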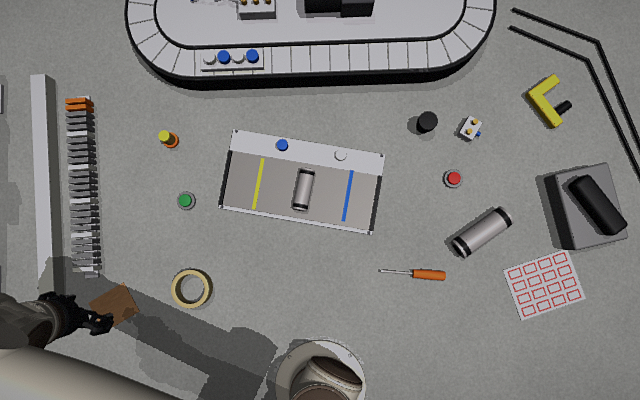

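View pics/side0.png

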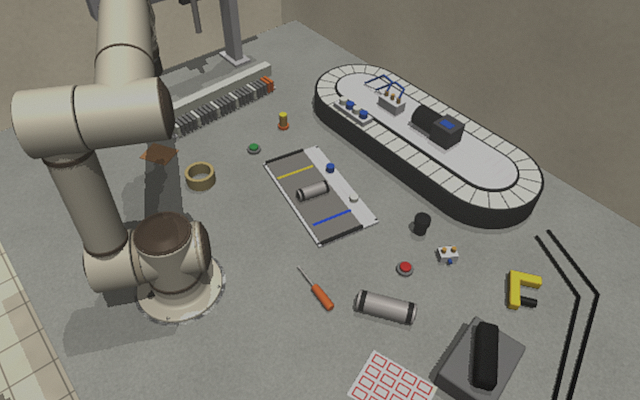

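Candidates: the roller on the lane at top (303,189), and a larger one lying on the table at (482,231). The one on the lane fits the 40x110 mm description. I'll confirm that in an enlarged crop.

Run:
```python
import cv2
im=cv2.imread("pics/top0.png")
cv2.imwrite("pics/c1.png",cv2.resize(im[120:245,210:400],None,fx=4,fy=4,interpolation=cv2.INTER_CUBIC))
cv2.imwrite("pics/c2.png",cv2.resize(im[170:230,160:220],None,fx=6,fy=6,interpolation=cv2.INTER_CUBIC))
```

```text
(no output)
```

View pics/c1.png

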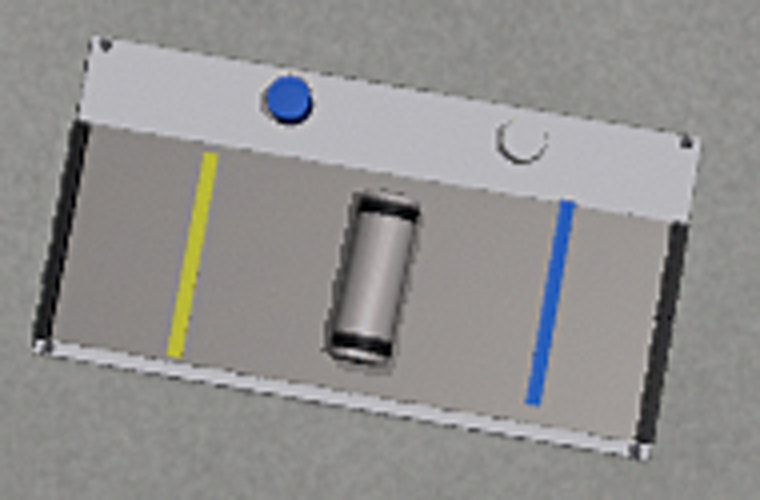

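View pics/c2.png

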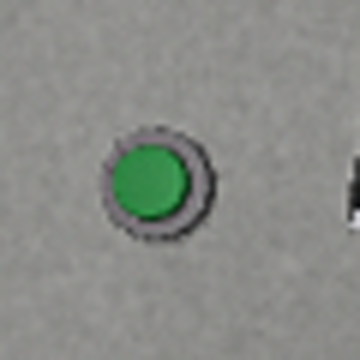

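```bash
cat > h.py <<'E'
import numpy as np, cv2
from workcell import sensors, vision
def ray(n,uv,z):
    c=vision.calibration(n);K=c["camera_matrix"];E=c["extrinsics"];R=E[:3,:3];t=E[:3,3]
    d=np.linalg.inv(K)@[uv[0],uv[1],1];d=R.T@(d*[1,-1,-1]);o=-R.T@t
    return o+d*(z-o[2])/d[2]
def proj(n,p):
    c=vision.calibration(n);K=c["camera_matrix"];E=c["extrinsics"]
    q=E[:3,:3]@p+E[:3,3];q=K@(q*[1,-1,-1]);return q[:2]/q[2]
def seg(im,lo,hi,box):
    h=cv2.cvtColor(im,cv2.COLOR_BGR2HSV);m=cv2.inRange(h,np.array(lo),np.array(hi));k=np.zeros_like(m);x0,y0,x1,y1=box;k[y0:y1,x0:x1]=255
    ys,xs=np.nonzero(m&k);return np.c_[xs,ys].astype(float)
def line(n,pts,z):
    P=np.array([ray(n,p,z)[:2] for p in pts]);c=P.mean(0);u,s,v=np.linalg.svd(P-c,full_matrices=False);d=v[0]*np.sign(v[0][0])
    a=(P-c)@d;b=(P-c)@v[1];mid=c+d*(a.max()+a.min())/2
    return mid,np.degrees(np.arctan2(d[1],d[0])),np.ptp(a),np.ptp(b)
E
python3 - <<'E'
from h import *
B={"blue":((105,120,60),(130,255,255)),"yel":((22,120,80),(35,255,255)),"grn":((50,100,50),(80,255,255))}
top=cv2.imread("pics/top0.png");side=cv2.imread("pics/side0.png")
for nm,n,im,c,box,z in [("blue","top",top,"blue",(335,165,365,228),.012),("blue","side",side,"blue",(305,205,360,230),.012),("yel","top",top,"yel",(240,150,275,215),.012),("yel","side",side,"yel",(270,160,320,185),.012),("grn","top",top,"grn",(170,185,200,215),.022),("grn","side",side,"grn",(240,140,265,158),.022)]:
    p=seg(im,*B[c],box);print(nm,n,len(p),line(n,p,z), "px",p.mean(0))
for uv in [(236,130),(384,153),(371,234),(220,207)]: print(ray("top",uv,.010))
# roller
c=side[170:215,285:345];cv2.imwrite("pics/c3.png",cv2.resize(c,None,fx=10,fy=10,interpolation=cv2.INTER_CUBIC))
c=top[160:220,280:325];cv2.imwrite("pics/c4.png",cv2.resize(c,None,fx=10,fy=10,interpolation=cv2.INTER_CUBIC))
E
```

```text
blue top 190 (array([ 0.50129715, -0.08727315]), np.float64(-11.587397865988471), np.float64(0.1389722280429596), np.float64(0.00984819113447276)) px [347.11052632 195.32105263]
blue side 90 (array([ 0.50141858, -0.08675307]), np.float64(-11.821516716735127), np.float64(0.1370274131110647), np.float64(0.009771398634633138)) px [331.26666667 217.03333333]
yel top 190 (array([0.54207692, 0.15220759]), np.float64(-11.528567380002281), np.float64(0.13848197147699204), np.float64(0.009911200959519192)) px [257.65263158 183.35263158]
yel side 77 (array([0.54132561, 0.15337081]), np.float64(-11.64743955810294), np.float64(0.13859057163029959), np.float64(0.009701220767360283)) px [294.50649351 171.79220779]
grn top 124 (array([0.50112611, 0.34728652]), np.float64(80.80116859287521), np.float64(0.033284978392333756), np.float64(0.03260626466303129)) px [184.81451613 199.9516129 ]
grn side 43 (array([0.50015003, 0.34585357]), np.float64(59.06377018109324), np.float64(0.030060134471527528), np.float64(0.026509000134430152)) px [253.44186047 146.44186047]
[0.68930264 0.20872872 0.01      ]
[ 0.61275403 -0.19040914  0.01      ]
[ 0.39581134 -0.1474741   0.01      ]
[0.48033964 0.25584656 0.01      ]
```

View pics/c3.png

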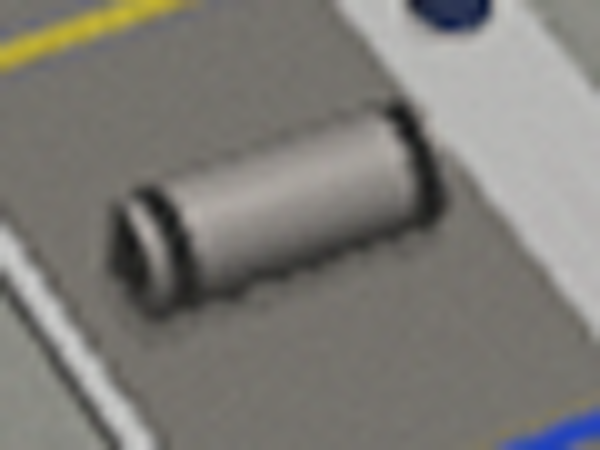

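View pics/c4.png

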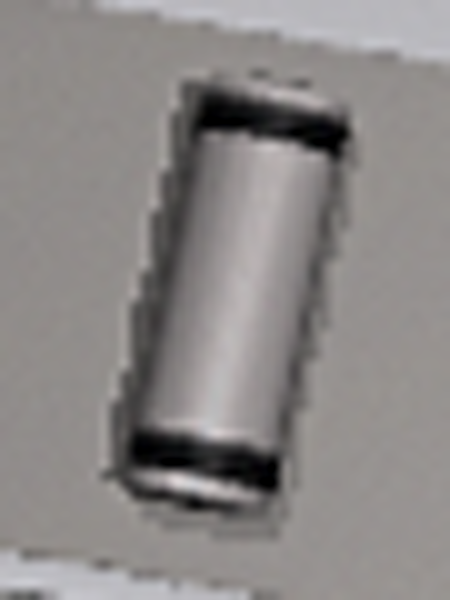

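```bash
cat >> h.py <<'E'
TH=np.radians(-11.65)
X=np.array([np.cos(TH),np.sin(TH)]);Y=np.array([-np.sin(TH),np.cos(TH)])
BL=np.array([.5013,-.0870])
def cyl(c,yaw,L=.11,r=.02,z=.032):
    a=np.array([np.cos(yaw),np.sin(yaw),0]);b=np.array([-a[1],a[0],0])
    t=np.linspace(0,2*np.pi,60);C=np.array([c[0],c[1],z])
    return np.array([C+s*L/2*a+r*np.cos(u)*b+r*np.sin(u)*np.array([0,0,1]) for s in(-1,1) for u in t])
def overlay(n,im,c,yaw,box,f,out,z=.032):
    P=np.array([proj(n,p) for p in cyl(c,yaw,z=z)]);h=cv2.convexHull(P.astype(np.float32))[:,0]
    x0,y0,x1,y1=box;o=cv2.resize(im[y0:y1,x0:x1],None,fx=f,fy=f,interpolation=cv2.INTER_CUBIC)
    q=((h-[x0,y0]+.5)*f-.5);cv2.polylines(o,[np.round(q).astype(int).reshape(-1,1,2)],True,(0,0,255),1);cv2.imwrite(out,o)
E
python3 - <<'E'
from h import *
a=ray("top",(307.05,171.35),.032);b=ray("top",(300.25,205.75),.032);m=(a+b)/2;d=(a-b)[:2]
print(a,b,np.linalg.norm(d),np.degrees(np.arctan2(d[1],d[0])),m, "rel blue X,Y",(m[:2]-BL)@X,(m[:2]-BL)@Y)
for n,box in(("top",(280,160,325,220)),("side",(285,170,345,215))):
    overlay(n,cv2.imread(f"pics/{n}0.png"),m[:2],np.arctan2(d[1],d[0]),box,10,f"pics/ov_{n}.png")
g=np.array([.5007,.3466]);print("green reach",np.hypot(*g))
E
python3 -c "
import cv2,numpy as np
a=cv2.imread('pics/ov_top.png');b=cv2.imread('pics/ov_side.png')
a=cv2.resize(a,(338,450));cv2.imwrite('pics/ov.png',cv2.resize(np.hstack([a,b]),(790,380)))"
```

```text
[0.5662712 0.0177043 0.032    ] [0.47536492 0.03821425 0.032     ] 0.09319125042894687 -12.713994991178154 [0.52081806 0.02795928 0.032     ] rel blue X,Y -0.004098056263392341 0.11653238248771755
green reach 0.6089598098396971
```

View pics/ov.png

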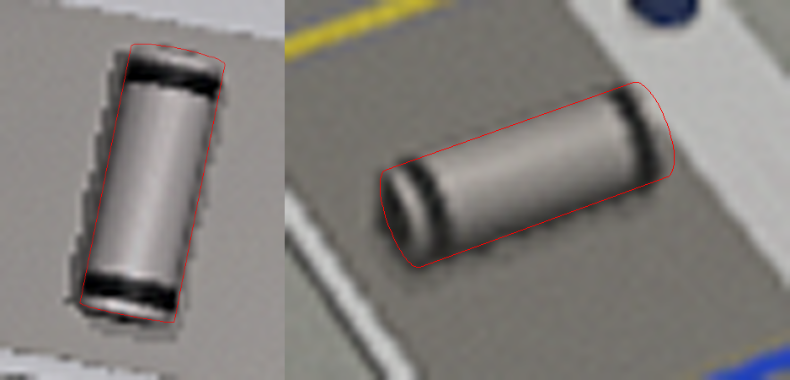

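The lane roller fits the 40x110 model in both views (top centre (303,189)). It is 116.5 mm from the blue line along the lane, toward -Y, and about 1° off square. Next I'll work out the approach.

```bash
cat >> h.py <<'E'
from scipy.spatial.transform import Rotation as Ro
def tool():
    o=sensors.get_obs();return o,np.array(o["ee_pos"]),Ro.from_euler("xyz",o["tcp_rot"],degrees=True)
def todo(p,zdir):
    o,e,R=tool()
    M=R.as_matrix();xd=np.array([0,0,-1.]);zd=np.array([zdir[0],zdir[1],0]);
    T=Ro.from_matrix(np.c_[xd,np.cross(zd,xd),zd])
    print("t",o["time"],"tcp",e.round(4),"axes",M.round(3).tolist(),"F",o["wrist_force"].round(2),"open",round(o["opening"],4))
    print("turn",(R.inv()*T).as_rotvec(degrees=True).round(2),"shift now mm",(M.T@(p-e)*1e3).round(1),"shift in final axes",(T.as_matrix().T@(p-e)*1e3).round(1))
E
python3 - <<'E'
from h import *
c=np.array([.5208,.0280]);s=c+Y*.055
for z in(X,-X): todo(np.array([*s,.12]),z)
E
```

```text
t 0.1 tcp [0.2479 0.4907 0.2307] axes [[-0.001, -0.893, 0.451], [-0.001, 0.451, 0.893], [-1.0, -0.0, -0.001]] F [ 0.09  0.68 -0.15] open 0.0855
turn [ 7.485e+01 -6.000e-02  5.000e-02] shift now mm [ 111.  -437.8 -236.8] shift in final axes [ 110.7 -343.1  360.7]
t 0.1 tcp [0.2479 0.4907 0.2307] axes [[-0.001, -0.893, 0.451], [-0.001, 0.451, 0.893], [-1.0, -0.0, -0.001]] F [ 0.09  0.68 -0.15] open 0.0855
turn [-1.0515e+02 -5.0000e-02 -6.0000e-02] shift now mm [ 111.  -437.8 -236.8] shift in final axes [ 110.7  343.1 -360.7]
```

>>> carry_out([
  [10.7,0,0,0,0,0,0],
  [10.7,0,0,0,0,0,0],
  [10.7,0,0,0,0,0,0],
  [10.7,0,0,0,0,0,0],
  [10.7,0,0,0,0,0,0],
  [10.7,0,0,0,0,0,0],
  [10.7,0,0,0,0,0,0],
])

```text
time: 0.98
ee_pos: [0.248, 0.4908, 0.2309]
tcp_rot: [-103.7, 90.0, -115.7]
wrist_force: [0.5, 0.3, -0.1]
opening: -0.0004
```

>>> carry_out([
  [0,0,0,0,-15,16,0],
  [0,0,0,5,-32,34,0],
  [0,0,0,10,-36,38,0],
  [0,0,0,10,-36,38,0],
  [0,0,0,10,-36,38,0],
  [0,0,0,10,-36,38,0],
  [0,0,0,10,-36,38,0],
  [0,0,0,10,-36,38,0],
  [0,0,0,10,-33,34,0],
  [0,0,0,10,-27,28,0],
  [0,0,0,10,-15,15,0],
  [0,0,0,6,-5,6,0],
])

```text
time: 2.48
ee_pos: [0.5318, 0.0807, 0.1295]
tcp_rot: [-163.3, 89.9, -174.9]
wrist_force: [-0.2, -0.5, 0.2]
opening: 0.0002
```

Run:
```python
from h import *
c=np.array([.5208,.0280]);s=c+Y*.055
todo(np.array([*s,.038]),X)
```

```text
t 2.475 tcp [0.5318 0.0807 0.1295] axes [[-0.001, 0.202, 0.979], [-0.0, 0.979, -0.202], [-1.0, -0.0, -0.001]] F [-0.22 -0.47  0.24] open 0.0002
turn [-0.03 -0.05  0.02] shift now mm [91.5  1.2 -0.1] shift in final axes [91.5  1.2 -0.2]
```

>>> carry_out([
  [0,0,0,15,0,0,0],
  [0,0,0,25,0,0,0],
  [0,0,0,25,0,0,0],
  [0,0,0,18,0,0,0],
  [0,0,0,8,0,0,0],
  [0,0,0,0,-4,0,0],
  [0,0,0,0,-4,0,0],
  [0,0,0,0,-4,0,0],
  [0,0,0,0,-4,0,0],
])

```text
time: 3.6
ee_pos: [0.5289, 0.0658, 0.0398]
tcp_rot: [17.2, 90.0, 5.5]
wrist_force: [-0.7, 0.3, 1.0]
opening: 0.0001
```

Run:
```python
from h import *
for n,box in(("top",(210,120,400,245)),("side",(250,130,390,250))):
    im=vision.camera(n)[:,:,::-1];cv2.imwrite(f"pics/{n}1.png",im);x0,y0,x1,y1=box
    cv2.imwrite(f"pics/{n}1c.png",cv2.resize(im[y0:y1,x0:x1],None,fx=4,fy=4,interpolation=cv2.INTER_CUBIC))
o,e,R=tool();print(o["time"],e,o["wrist_force"],"lane dist to blue",(e[:2]-BL)@Y,(e[:2]-BL)@X)
```

```text
3.7 [0.52873283 0.06569021 0.03953904] [-0.45643667  0.76396049 -0.46340254] lane dist to blue 0.15508429072143215 -0.003965444032439862
```

View pics/top1c.png

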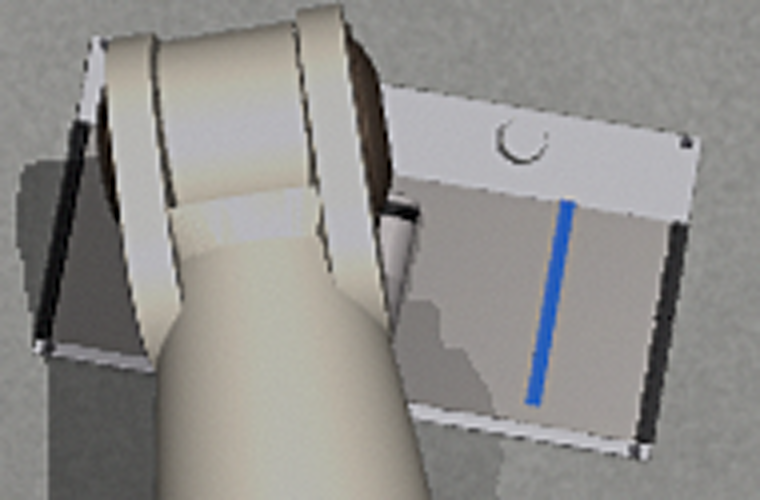

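View pics/side1c.png

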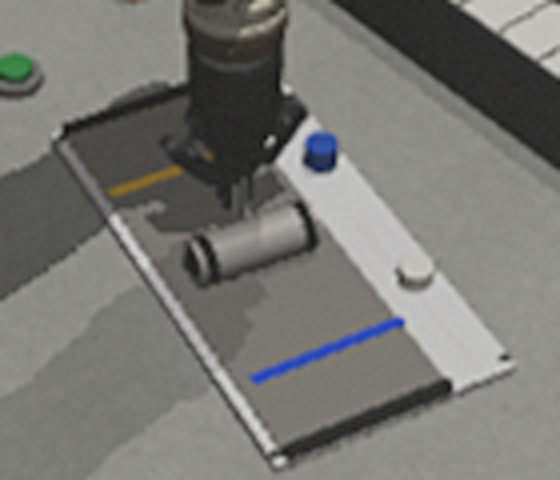

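>>> carry_out([
  [0,0,0,1,-2,0,0],
  [0,0,0,0,-3,0,0],
  [0,0,0,0,-3.5,0,0],
  [0,0,0,0,-3.5,0,0],
  [0,0,0,0,-3.5,0,0],
  [0,0,0,0,-3.5,0,0],
  [0,0,0,0,-3.5,0,0],
  [0,0,0,0,-3.5,0,0],
  [0,0,0,0,-3.5,0,0],
  [0,0,0,0,-3.5,0,0],
  [0,0,0,0,-3.5,0,0],
  [0,0,0,0,-3.5,0,0],
])

```text
time: 5.2
ee_pos: [0.5205, 0.0267, 0.0383]
tcp_rot: [-139.3, 90.0, -151.0]
wrist_force: [-0.6, 0.7, 1.8]
opening: -0.0004
```

>>> carry_out([
  [0,0,0,0,-3.5,0,0],
  [0,0,0,0,-3.5,0,0],
  [0,0,0,0,-3.5,0,0],
  [0,0,0,0,-3.5,0,0],
  [0,0,0,0,-3.5,0,0],
  [0,0,0,0,-3,0,0],
  [0,0,0,0,-2.5,0,0],
  [0,0,0,0,-2,0,0],
  [0,0,0,0,-1.5,0,0],
  [0,0,0,0,-1,0,0],
  [0,0,0,0,0,0,0],
  [0,0,0,0,0,0,0],
])

```text
time: 6.7
ee_pos: [0.5149, 0.0001, 0.0382]
tcp_rot: [-147.8, 90.0, -159.5]
wrist_force: [0.3, -0.2, -0.8]
opening: -0.0
```

Run:
```python
from h import *
for n,box in(("top",(210,120,400,245)),("side",(250,130,390,250))):
    im=vision.camera(n)[:,:,::-1];cv2.imwrite(f"pics/{n}2.png",im);x0,y0,x1,y1=box
    cv2.imwrite(f"pics/{n}2c.png",cv2.resize(im[y0:y1,x0:x1],None,fx=4,fy=4,interpolation=cv2.INTER_CUBIC))
o,e,R=tool();print(o["time"],e,o["wrist_force"],"lane dist to blue",(e[:2]-BL)@Y,(e[:2]-BL)@X)
```

```text
6.8 [5.14956566e-01 8.62315424e-05 3.82342134e-02] [ 0.53174329  0.6508932  -0.69598751] lane dist to blue 0.08804991028264912 -0.004210323719807986
```

View pics/side2c.png

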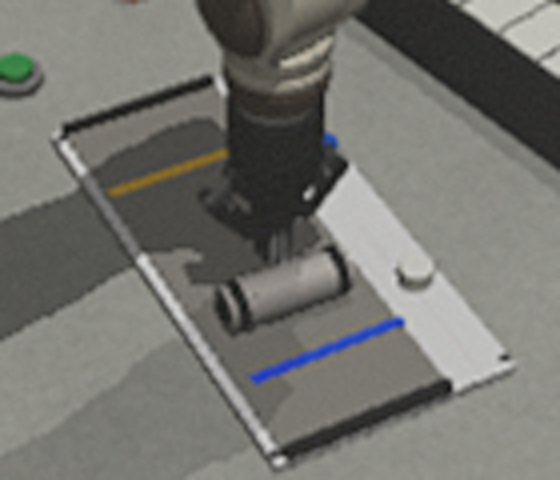

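View pics/top2c.png

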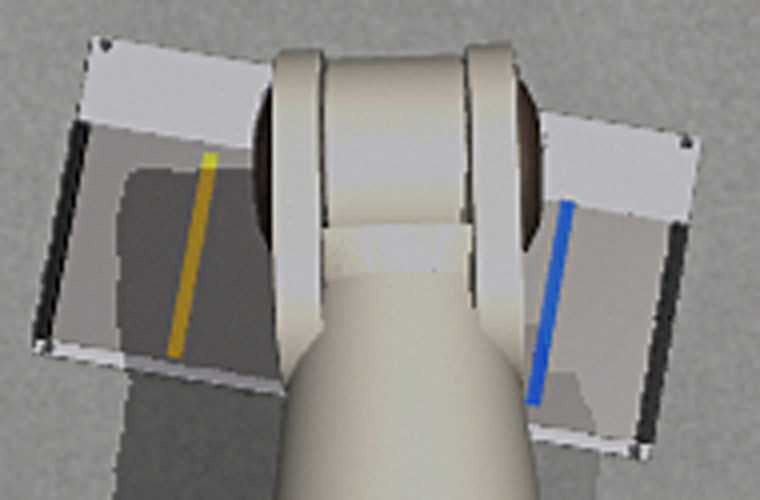

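```bash
cat >> h.py <<'E'
def show(n,im,s,x,dyaw,box,f,out):
    overlay(n,im,BL+Y*s+X*x,TH+np.radians(dyaw),box,f,out)
E
python3 - <<'E'
from h import *
im=cv2.imread("pics/side2.png")
show("side",im,.055,-.005,0,(295,180,355,230),12,"pics/o2.png")
E
```

```text
(no output)
```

View pics/o2.png

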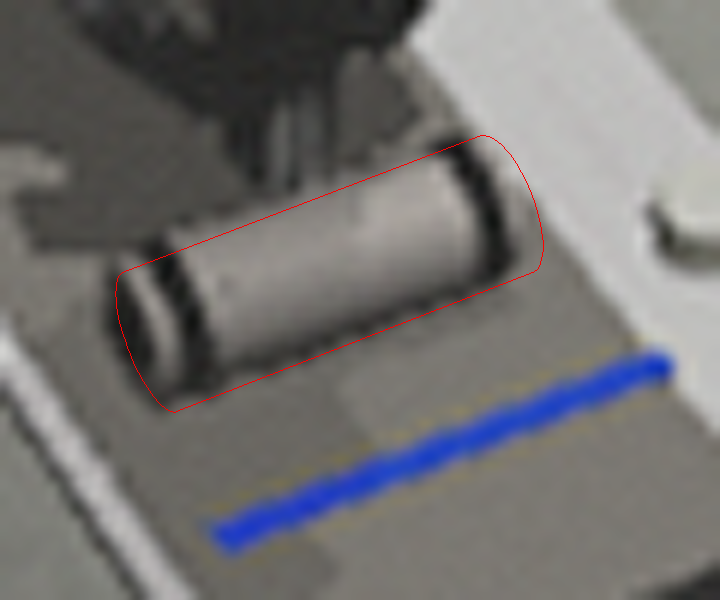

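>>> carry_out([
  [0,0,0,0,-2,0,0],
  [0,0,0,0,-3,0,0],
  [0,0,0,0,-3.5,0,0],
  [0,0,0,0,-3.5,0,0],
  [0,0,0,0,-3.5,0,0],
  [0,0,0,0,-3.5,0,0],
  [0,0,0,0,-3.5,0,0],
  [0,0,0,0,-3.5,0,0],
  [0,0,0,0,-3.5,0,0],
  [0,0,0,0,-3.5,0,0],
  [0,0,0,0,-3.5,0,0],
  [0,0,0,0,-3.5,0,0],
])

```text
time: 8.3
ee_pos: [0.5068, -0.0393, 0.0383]
tcp_rot: [111.9, 90.0, 100.2]
wrist_force: [-0.1, 0.8, 0.7]
opening: 0.0
```

>>> carry_out([
  [0,0,0,0,-3.5,0,0],
  [0,0,0,0,-3,0,0],
  [0,0,0,0,-2,0,0],
  [0,0,0,0,-1.5,0,0],
  [0,0,0,0,-1,0,0],
  [0,0,0,0,-1,0,0],
  [0,0,0,0,0,0,0],
  [0,0,0,0,0,0,0],
  [0,0,0,0,0,0,0],
  [0,0,0,0,0,0,0],
])

```text
time: 9.55
ee_pos: [0.5044, -0.0508, 0.0382]
tcp_rot: [-145.5, 90.0, -157.2]
wrist_force: [0.2, -0.3, -0.2]
opening: 0.0001
```

Run:
```python
from h import *
im=vision.camera("side")[:,:,::-1].copy();cv2.imwrite("pics/side3.png",im)
o,e,R=tool();print(o["time"],e,o["wrist_force"],"lane dist to blue",(e[:2]-BL)@Y,(e[:2]-BL)@X)
show("side",im,.003,-.006,0,(300,190,370,240),11,"pics/o3.png")
```

```text
9.6 [ 0.5044347  -0.0508735   0.03825046] [ 0.20638025 -0.17021203 -0.37900607] lane dist to blue 0.036015268834557676 -0.004224993594419794
```

View pics/o3.png

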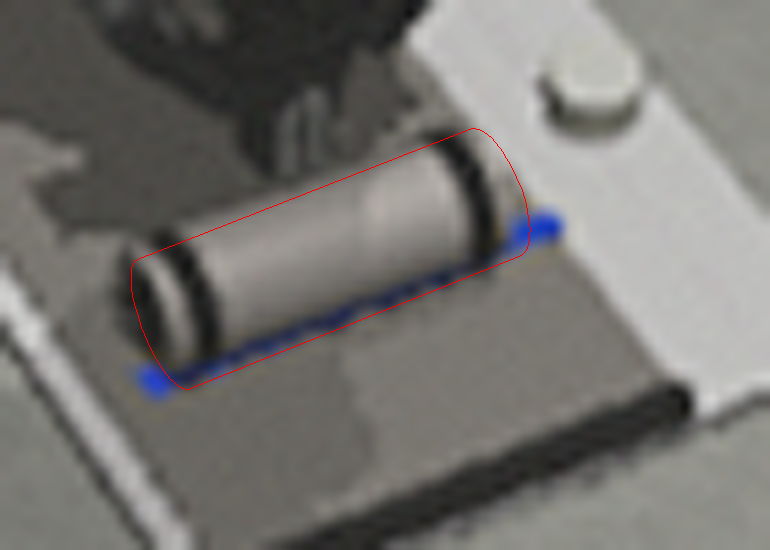

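Roller is near the line (a few mm short). I'll back off for a clear top view before the final nudge.

>>> carry_out([
  [0,0,0,0,8,0,0],
  [0,0,0,0,16,0,0],
  [0,0,0,-20,25,0,0],
  [0,0,0,-30,35,0,0],
  [0,0,0,-30,40,0,0],
  [0,0,0,0,40,0,0],
  [0,0,0,0,40,0,0],
  [0,0,0,0,30,0,0],
  [0,0,0,0,6,0,0],
  [0,0,0,0,0,0,0],
])

```text
time: 10.85
ee_pos: [0.5528, 0.1847, 0.1181]
tcp_rot: [-142.6, 90.0, -154.2]
wrist_force: [0.2, -1.2, 0.1]
opening: 0.0003
```

Run:
```python
from h import *
o,e,R=tool();print(o["time"],e,"lane",(e[:2]-BL)@Y,(e[:2]-BL)@X)
im=vision.camera("top")[:,:,::-1].copy();cv2.imwrite("pics/top4.png",im)
im2=vision.camera("side")[:,:,::-1].copy();cv2.imwrite("pics/side4.png",im2)
show("top",im,.0045,-.004,0,(320,155,375,235),7,"pics/o4.png")
show("side",im2,.0045,-.006,0,(300,190,370,240),7,"pics/o4s.png")
a=cv2.imread("pics/o4.png");b=cv2.imread("pics/o4s.png");b=cv2.copyMakeBorder(b,0,a.shape[0]-b.shape[0],0,0,cv2.BORDER_CONSTANT)
o=np.hstack([a,b])[:,:];cv2.imwrite("pics/o4.png",cv2.resize(o,None,fx=.9,fy=.9));print(o.shape)
```

```text
10.85 [0.55282795 0.18466155 0.11808974] lane 0.27647033594937487 -0.004390904513787963
(560, 875, 3)
```

View pics/o4.png

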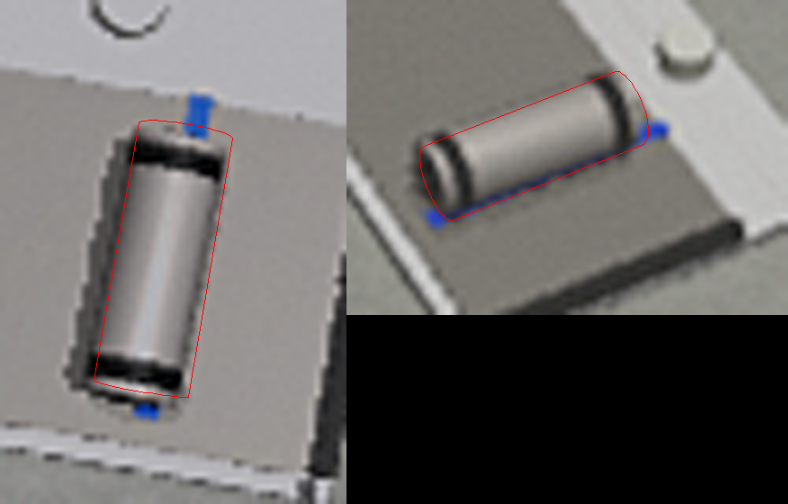

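Run:
```python
from h import *
for n in("top","side"):
    E=vision.calibration(n)["extrinsics"];print(n,-E[:3,:3].T@E[:3,3])
for z in(.032,.045):
    p=ray("top",(344.5,196.6),z)[:2];print(z,(p-BL)@Y,(p-BL)@X)
im=cv2.imread("pics/top4.png");im2=cv2.imread("pics/side4.png")
show("top",im,.0065,-.008,0,(320,155,375,235),7,"pics/a.png")
show("side",im2,.0065,-.008,0,(305,190,355,230),9,"pics/b.png")
a=cv2.imread("pics/a.png");b=cv2.imread("pics/b.png");b=cv2.copyMakeBorder(b,0,a.shape[0]-b.shape[0],0,0,cv2.BORDER_CONSTANT)
o=np.hstack([a,b]);cv2.imwrite("pics/o5.png",cv2.resize(o,None,fx=.93,fy=.93));print(o.shape)
```

```text
top [ 0.37631753 -0.02064841  1.28030759]
side [-0.21225038 -0.83431974  1.18818565]
0.032 0.006563788991094606 -0.006766910237922432
0.045 0.00690935873313526 -0.008110739504449767
(560, 835, 3)
```

View pics/o5.png

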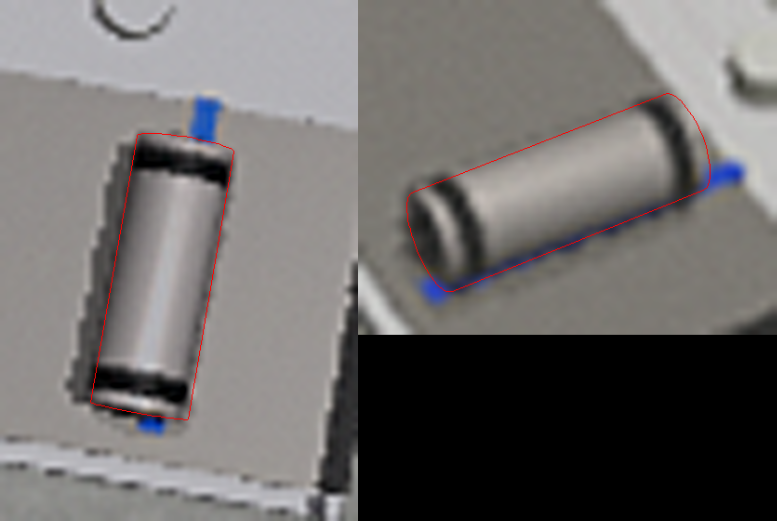

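Both overlays agree: the roller is square, about 6.5 mm short in Y, and about 7.5 mm off toward -X along the line. I have plenty of time, so I'll first ease the near end +X with a fingertip, then make the last roll.

>>> carry_out([
  [0,0,0,0,-15,-8,0],
  [0,0,0,0,-30,-12,0],
  [0,0,0,0,-35,-13,0],
  [0,0,0,0,-40,-13,0],
  [0,0,0,0,-40,-13,0],
  [0,0,0,0,-40,-13,0],
  [0,0,0,0,-35,-11,0],
  [0,0,0,0,-25,-7,0],
  [0,0,0,0,-10,-3,0],
  [0,0,0,20,0,0,0],
  [0,0,0,30,0,0,0],
  [0,0,0,20,0,0,0],
])

```text
time: 12.45
ee_pos: [0.407, -0.0613, 0.0471]
tcp_rot: [170.1, 90.0, 158.4]
wrist_force: [0.6, 0.1, 0.1]
opening: -0.0001
```

>>> carry_out([
  [0,0,0,14,0,0,0],
  [0,0,0,6,0,0,0],
  [0,0,0,0,0,0,0],
])

```text
time: 12.82
ee_pos: [0.4074, -0.0613, 0.0284]
tcp_rot: [115.8, 90.0, 104.1]
wrist_force: [0.1, 0.5, 1.6]
opening: -0.0
```

Run:
```python
from h import *
o,e,R=tool();print(o["time"],e,o["wrist_force"],"lane",(e[:2]-BL)@Y,(e[:2]-BL)@X)
im=vision.camera("side")[:,:,::-1].copy();cv2.imwrite("pics/side6.png",im)
show("side",im,.0065,-.0075,0,(270,180,350,240),9,"pics/o6.png")
```

```text
12.825 [ 0.40735189 -0.06133479  0.02841148] [0.12752229 0.53422881 1.58265986] lane 0.006165299193380305 -0.0971953702469172
```

View pics/o6.png

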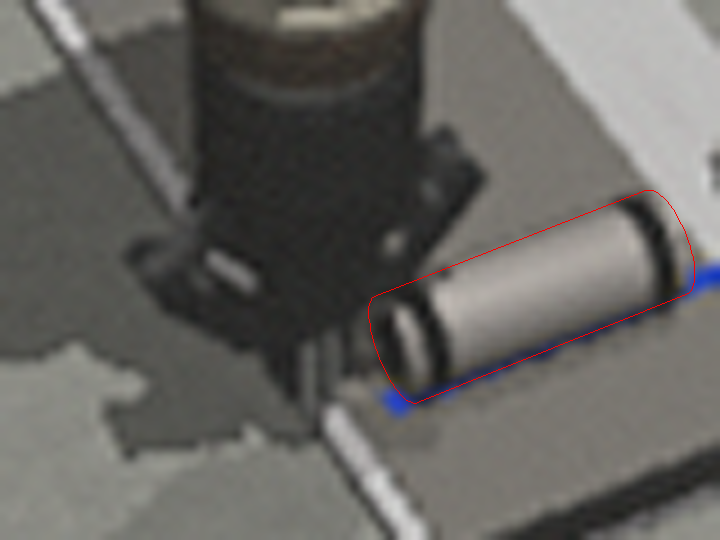

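>>> carry_out([
  [0,0,0,0,0,4,0],
  [0,0,0,0,0,5,0],
  [0,0,0,0,0,4,0],
  [0,0,0,0,0,3,0],
  [0,0,0,0,0,2,0],
  [0,0,0,0,0,2,0],
  [0,0,0,0,0,0,0],
])

```text
time: 13.75
ee_pos: [0.4268, -0.0655, 0.0282]
tcp_rot: [-169.2, 90.0, 179.1]
wrist_force: [-0.6, -0.7, -0.1]
opening: 0.0
```

Run:
```python
from h import *
o,e,R=tool();print(o["time"],e,o["wrist_force"],"lane",(e[:2]-BL)@Y,(e[:2]-BL)@X)
im=vision.camera("side")[:,:,::-1].copy();cv2.imwrite("pics/side7.png",im)
show("side",im,.0065,-.0075,0,(290,180,350,230),12,"pics/o7.png")
```

```text
13.75 [ 0.42684896 -0.06545367  0.02821498] [-0.57874456 -0.73331021 -0.06837647] lane 0.00606836333818846 -0.07726821487937066
```

View pics/o7.png

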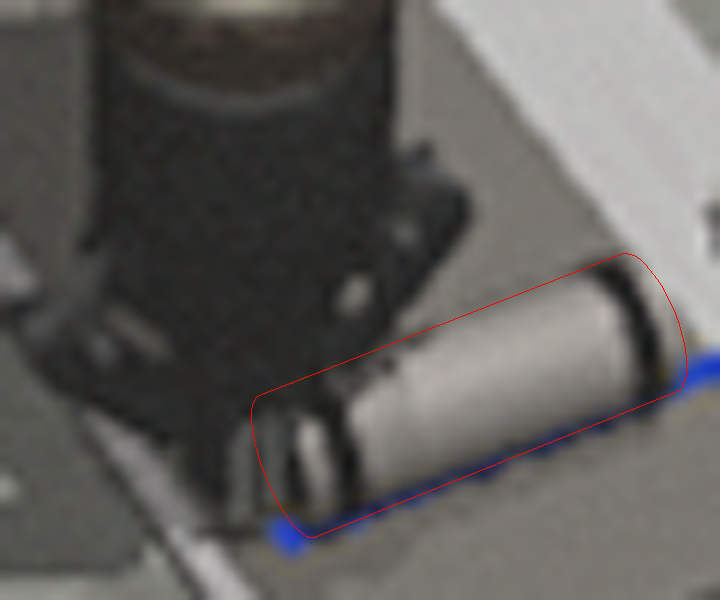

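>>> carry_out([
  [0,0,0,0,0,1,0],
  [0,0,0,0,0,1.5,0],
  [0,0,0,0,0,1.5,0],
  [0,0,0,0,0,1.5,0],
  [0,0,0,0,0,1.5,0],
  [0,0,0,0,0,1,0],
  [0,0,0,0,0,0,0],
])

```text
time: 14.68
ee_pos: [0.4348, -0.0671, 0.0283]
tcp_rot: [13.8, 90.0, 2.1]
wrist_force: [-0.2, -0.8, 0.2]
opening: -0.0001
```

Run:
```python
from h import *
o,e,R=tool();print(o["time"],e,o["wrist_force"],"lane",(e[:2]-BL)@Y,(e[:2]-BL)@X)
im=vision.camera("side")[:,:,::-1].copy();cv2.imwrite("pics/side8.png",im)
show("side",im,.0065,-.0075,0,(290,180,350,230),12,"pics/o8.png")
```

```text
14.675 [ 0.43484094 -0.06710079  0.02828125] [-0.19615908 -0.77122035  0.18648835] lane 0.00606901586441469 -0.06910826305865533
```

View pics/o8.png

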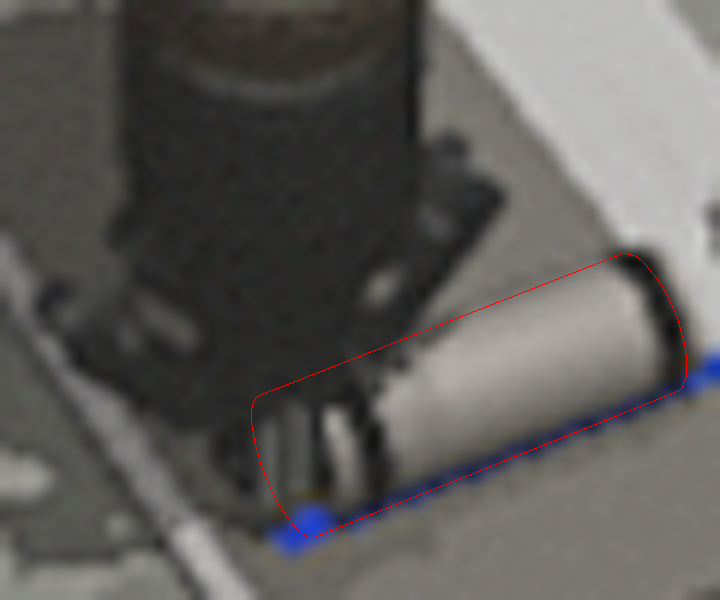

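It moved about 7-8 mm along its axis. I'll back off and check from above.

>>> carry_out([
  [0,0,0,0,0,-5,0],
  [0,0,0,0,0,-12,0],
  [0,0,0,-20,0,-10,0],
  [0,0,0,-35,0,0,0],
  [0,0,0,-30,25,8,0],
  [0,0,0,-5,40,13,0],
  [0,0,0,0,45,15,0],
  [0,0,0,0,45,15,0],
  [0,0,0,0,45,15,0],
  [0,0,0,0,35,15,0],
  [0,0,0,0,22,12,0],
  [0,0,0,0,7,3,0],
])

```text
time: 16.23
ee_pos: [0.5556, 0.1783, 0.118]
tcp_rot: [-152.5, 90.0, -164.1]
wrist_force: [-0.2, 0.3, -0.9]
opening: -0.0002
```

```bash
cat > chk.py <<'E'
from h import *
import sys
s,x,dy=[float(v) for v in sys.argv[2:5]];k=sys.argv[1]
import os
if not os.path.exists(f"pics/top{k}.png"):
    o,e,R=tool();print(o["time"],e,o["wrist_force"],"lane",(e[:2]-BL)@Y,(e[:2]-BL)@X)
    for n in("top","side"): cv2.imwrite(f"pics/{n}{k}.png",vision.camera(n)[:,:,::-1])
im=cv2.imread(f"pics/top{k}.png");im2=cv2.imread(f"pics/side{k}.png")
show("top",im,s,x,dy,(320,155,375,235),7,"pics/a.png")
show("side",im2,s,x,dy,(305,190,355,230),8,"pics/b.png")
a=cv2.imread("pics/a.png");b=cv2.imread("pics/b.png");b=cv2.copyMakeBorder(b,0,a.shape[0]-b.shape[0],0,0,cv2.BORDER_CONSTANT)
cv2.imwrite(sys.argv[5],np.hstack([a,b]))
E
python3 chk.py 9 .0065 0 0 pics/o9.png
```

```text
16.225 [0.55559883 0.17826992 0.11801818] [-0.17517033  0.30201441 -0.86632724] lane 0.27076991353220864 -0.00038642447970179317
```

View pics/o9.png

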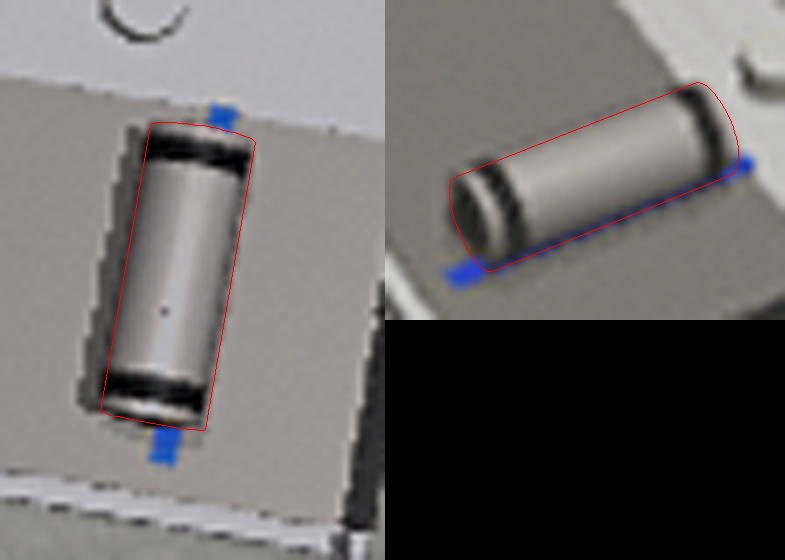

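>>> carry_out([
  [0,0,0,0,-15,0,0],
  [0,0,0,0,-35,0,0],
  [0,0,0,0,-45,0,0],
  [0,0,0,5,-45,0,0],
  [0,0,0,15,-40,0,0],
  [0,0,0,25,-20,0,0],
  [0,0,0,22,-6,0,0],
  [0,0,0,13,0,0,0],
  [0,0,0,0,-4,0,0],
  [0,0,0,0,-8,0,0],
  [0,0,0,0,-6,0,0],
  [0,0,0,0,-5,0,0],
])

```text
time: 17.82
ee_pos: [0.5096, -0.0472, 0.0388]
tcp_rot: [1.9, 90.0, -9.8]
wrist_force: [-0.5, 0.0, 0.2]
opening: 0.0001
```

>>> carry_out([
  [0,0,0,0,-2,0,0],
  [0,0,0,0,-2,0,0],
  [0,0,0,0,-2,0,0],
  [0,0,0,0,-2,0,0],
  [0,0,0,0,-1.5,0,0],
  [0,0,0,0,-1,0,0],
  [0,0,0,0,-0.5,0,0],
  [0,0,0,0,0,0,0],
  [0,0,0,0,0,0,0],
])

```text
time: 18.95
ee_pos: [0.5071, -0.0576, 0.0382]
tcp_rot: [-140.4, 90.0, -152.1]
wrist_force: [0.2, -0.1, 1.1]
opening: 0.0001
```

```bash
python3 chk.py 10 .001 0 0 pics/o10.png
```

```text
18.95 [ 0.50708653 -0.05756632  0.0382118 ] [ 0.21343198 -0.08123152  1.13562591] lane 0.02999582136075498 -0.0002763022481907625
```

View pics/o10.png

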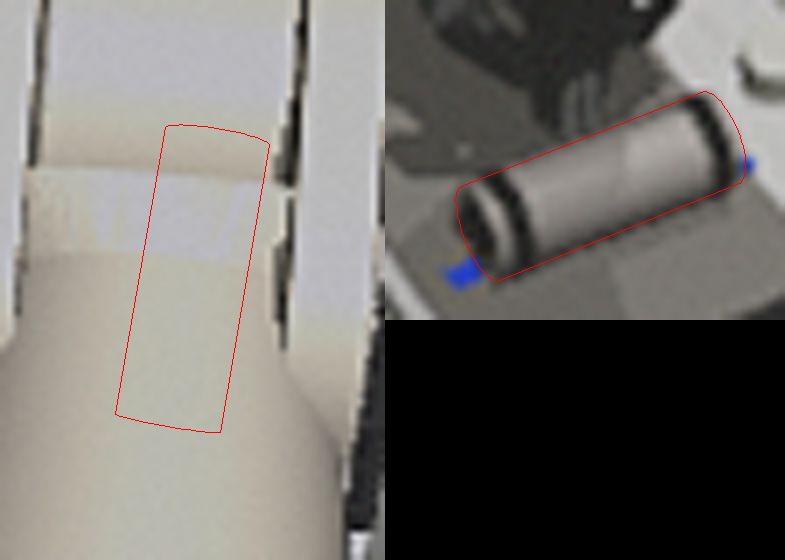

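>>> carry_out([
  [0,0,0,0,6,0,0],
  [0,0,0,0,14,0,0],
  [0,0,0,-20,25,0,0],
  [0,0,0,-35,40,-10,0],
  [0,0,0,-15,45,-12,0],
  [0,0,0,0,50,-12,0],
  [0,0,0,0,50,-12,0],
  [0,0,0,0,50,-12,0],
  [0,0,0,0,50,-12,0],
  [0,0,0,0,40,-11,0],
  [0,0,0,0,19,-6,0],
  [0,0,0,0,5.5,-1,0],
])

```text
time: 20.55
ee_pos: [0.5004, 0.3475, 0.108]
tcp_rot: [-121.9, 90.0, -133.5]
wrist_force: [0.4, 0.5, 0.7]
opening: 0.0002
```

```bash
python3 chk.py 11 .0005 0 0 pics/o11.png; python3 -c "
from h import *
todo(np.array([.5007,.3466,.04]),X)"
```

```text
20.55 [0.50044285 0.34754332 0.10796985] [0.42965654 0.47224966 0.73761665] lane 0.4254183849248207 -0.08858799589164938
t 20.65 tcp [0.5009 0.3464 0.1082] axes [[-0.0, 0.203, 0.979], [-0.0, 0.979, -0.203], [-1.0, -0.0, -0.0]] F [-0.35 -0.24  0.39] open -0.0002
turn [-0.05 -0.01  0.03] shift now mm [68.2  0.2 -0.3] shift in final axes [68.2  0.2 -0.3]
```

View pics/o11.png

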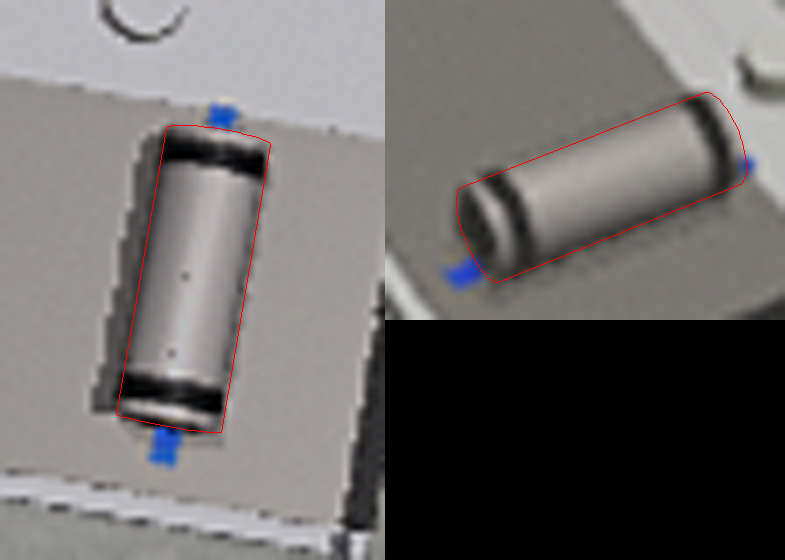

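View pics/side11.png

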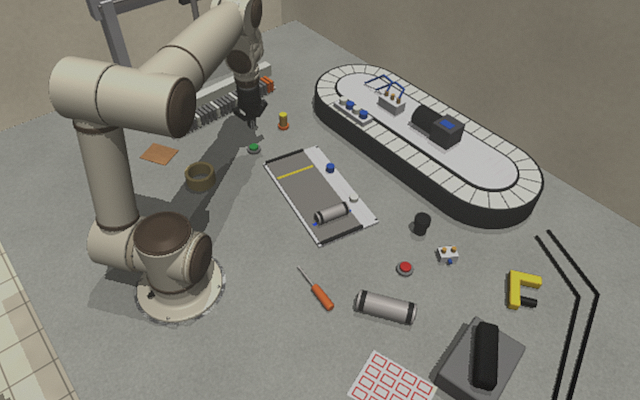

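Roller is on the line: within about 1 mm in both axes and square. The tool is over the green button (top (185,200)), so I'll press it.

>>> carry_out([
  [0,0,0,15,0,0,0],
  [0,0,0,25,0,0,0],
  [0,0,0,22,0,0,0],
  [0,0,0,12,0,0,0],
  [0,0,0,5,0,0,0],
  [0,0,0,3,0,0,0],
  [0,0,0,3,0,0,0],
  [0,0,0,3,0,0,0],
  [0,0,0,2,0,0,0],
  [0,0,0,2,0,0,0],
  [0,0,0,1,0,0,0],
  [0,0,0,0,0,0,0],
])

```text
time: 22.15
ee_pos: [0.5013, 0.3468, 0.0161]
tcp_rot: [44.7, 89.9, 33.0]
wrist_force: [-0.2, -0.7, 7.1]
opening: 0.0
```

>>> carry_out([
  [0,0,0,1,0,0,0],
  [0,0,0,0.5,0,0,0],
  [0,0,0,0,0,0,0],
  [0,0,0,0,0,0,0],
])

```text
time: 22.65
ee_pos: [0.5014, 0.3468, 0.0159]
tcp_rot: [44.8, 89.9, 33.1]
wrist_force: [-3.4, -3.4, 16.4]
opening: 0.0002
```

Force rises while the height stays at 16 mm, so the button is on its end stop. I'll release it.

>>> carry_out([
  [0,0,0,-3,0,0,0],
  [0,0,0,-6,0,0,0],
  [0,0,0,-15,0,0,0],
  [0,0,0,-30,0,0,0],
  [0,0,0,-30,0,0,0],
  [0,0,0,-30,0,0,0],
  [0,0,0,-10,0,0,0],
  [0,0,0,0,0,0,0],
  [0,0,0,0,0,0,0],
])

```text
time: 23.78
ee_pos: [0.5005, 0.3463, 0.1363]
tcp_rot: [-133.5, 89.9, -145.2]
wrist_force: [-0.5, -0.1, -0.8]
opening: -0.0005
```

```bash
python3 chk.py 12 .0007 0 0 pics/o12.png
python3 - <<'E'
from h import *
s=cv2.imread("pics/side12.png");p=seg(s,(50,100,50),(80,255,255),(240,140,265,158));print("green px",len(p),p.mean(0) if len(p) else None)
E
```

```text
23.775 [0.50053039 0.34628411 0.13629668] [-0.5417756  -0.07844625 -0.77009017] lane 0.4242027916650588 -0.08824797942554621
green px 45 [253.35555556 146.31111111]
```

View pics/o12.png

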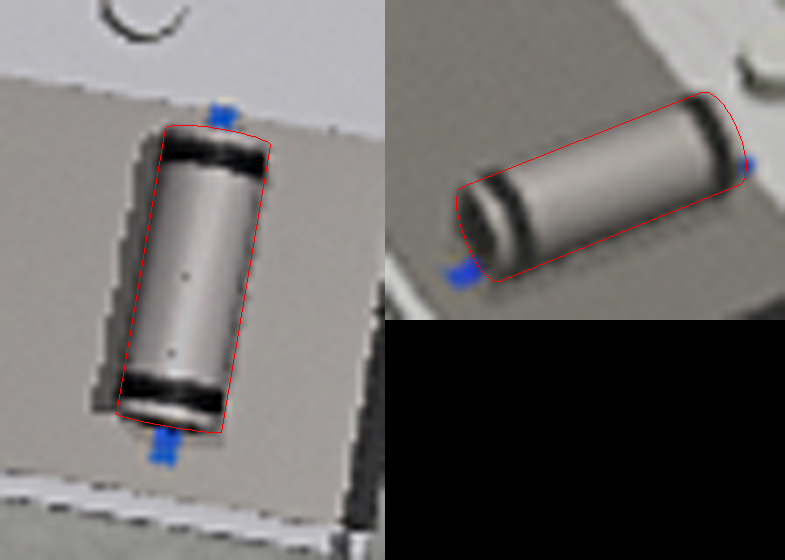

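View pics/side12.png

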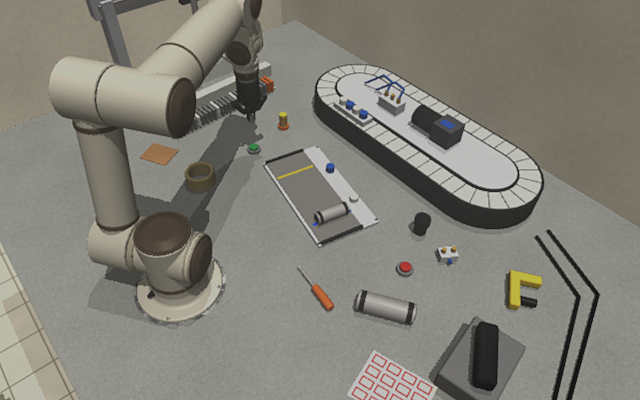

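The roller is unchanged on the line and the green button is back at its starting pixel (253,146). The bystanders haven't moved and nothing is in contact with the robot.

```bash
python3 -c "
from workcell import job_done
print(job_done())"
```

```text
the job is handed in; nothing more can be done
None
```

The roller is resting squarely on the blue line, and the green button has been pressed fully and has sprung back. I handed the job in at about 24 s.

- **Rolling:** I pushed the 40 mm roller along the lane with the closed fingertips. It stopped about 6.5 mm short of the line and about 7.5 mm off-centre along it.
- **Sliding correction:** I slid it about 7.5 mm along its own axis by pressing on its end, then rolled it the last few millimetres. The slide was not part of the instruction; I did it only to centre the roller.
- **Button:** I then pressed the green button. It stopped moving at 16 mm above the table while the force rose to 16 N, so it reached its end stop.
- **Last checks:** Both cameras show the roller within about 1 mm of centre and square to the line, with no visible skew. The button is back at its original pixel position, and the red button and the other items look unmoved. The robot is clear of everything.
- **Disagreement:** Early estimates of the roller's offset along the line ranged from -4 to -8 mm. The final views from both cameras agree.

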